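# Park the thick hand stamp in the spring-gate holder

### The arm

A 7-joint arm with a two-finger parallel gripper is mounted at the origin on the work surface. World frame = base frame: x ahead of the robot, y to its left, z up, the work surface at z = 0. Lengths are in m, angles in degrees, forces in N, time in s.
With the tool pointing down it reaches from about 0.425 to 0.875 m from the base axis. Payload 4.7 kg.
Tool frame: the origin (TCP) lies between the finger pads; the fingertips stand 8 mm ahead of it and the grasp point (between the pads) lies 11 mm behind it; z points along the fingers, y is the line along which they close (so a half turn about z gives the same grasp; the last joint's range is limited). The gripper opens to 87 mm and grips with 3 to 60 N. Pads are 19 mm wide; open, the fingers measure 117 mm over their backs; the gripper's body (75 mm by 190 mm) begins 51 mm behind the grasp point.
Start: joints at [75.235, 18.392, -4.016, 83.108, 1.295, 78.541, -3.26], TCP at [0.174, -0.626, 0.195] pointing down, gripper open.
Joint ranges: [-163.93, 163.93], [-17.29, 119.83], [-79.2, 71.16], [3.27, 140.29], [-89.18, 269.18], [5.43, 117.66], [-154.24, 154.24]. Speed limits (degrees/s): [147.25, 147.25, 180, 180, 180, 180, 180].

### API

Orientations are given as [roll, pitch, yaw] about the fixed x, y, z axes, in that order (R = Rz(yaw) Ry(pitch) Rx(roll)).
In Python, from cell import env, viewer gives the robot as it stands. The module is installed in compiled form; this text tells all that it offers.
- The arm moves only by the tool arm_command, never from a script. Its argument "series" is a list of rows, each a list of 2 entries, a list of its own where there are three numbers: the shift along the tool's x, y, z in mm, then the turn about the tool's z in rad. A call has exactly 5 rows; each row is the pose to reach, as a shift and turn from the pose commanded when the call began, along the tool's axes at that moment; what a row does not reach only later rows make up. A row lasts 1/10 s, in which the tool goes at most 50 mm and 8.59 degrees, less where a joint would pass 70% of its speed; a pose out of reach is approached as far as the arm can. A call with a gripper value outside its range is refused whole. "grip" is the gripper command: -1 is fully open, 1 is shut, values between are in proportion, set as the call begins (left out, the last holds). The fingers move at their own pace and stop on an object; "grip_force" is the grip in N (left out, the last holds). Time passes only in rows, so rows that repeat a pose let the fingers close, or fill a call up. It gives the time, the measured TCP pose, the force, the opening and the grip force at its end, in the units of the state.
- env.get_obs(): the state, without advancing time (a new reading comes with each control period).
- viewer.read_camera(name): name is "scene" or "top" or "wrist"; returns (picture, depth): 480x640x3 uint8, blue, green, red; 480x640 float32, m along the optical axis (not along the pixel's ray), 0 where there is no reading.
- viewer.calibration(name): a dict with "K" (3x3 intrinsics, pixels), "T" (4x4, takes a point from camera to world coordinates); the wrist camera has in their place "hand_eye" (4x4, takes a point from camera to tool coordinates, whose origin is the TCP and whose axes are the flange's). Camera axes: x right, y up, looking along -z (the intrinsics and any distortion apply to the point x, -y, -z); pixel columns grow to the right and rows downward; lengths in m; the calibration is good to about 2 mm. A picture is of the moment at which its call begins: read the wrist's pose just before it. calibration takes no time and is no camera call.
- env.sign_off(): hands the job in; it is judged then, once.
The state is a dict: "time_s": time; "qpos": joint angles; "joint_velocities": joint speeds; "effort": joint torques, N m; "tool_pos": TCP position; "tool_rot": TCP orientation; "force": force on the tool from outside, world axes, zero at the start; "wrist_torque": the same for the moment, N m; "grip_width": finger opening in m; "grasp_force": force on a finger pad.
Only numpy, scipy, OpenCV 4.12 (cv2) and the standard library are available. Lean on these libraries where they do the work, as an engineer would, in place of code of your own. Each camera call takes 0.05 s, during which the arm holds its last target. There are 200 camera calls.

### The job

Put the thick round wooden hand stamp away in the spring-gate holder: push the gate open with the stamp, lower it upright onto the floor of the bay behind the low front wall, and let go so that the gate clamps it there. The slim round stamp and the oblong block stamp are not wanted.

Things in the scene. Friction and masses are not known exactly. Their poses are not given: they have to be found in the camera images.
- stamp_mid (a point): Centre (half-way up) of the thick round wooden hand stamp, standing upright, z up, 124 mm tall, about 0.18 kg. Round barrel 44 mm in diameter, lower 68 mm; above it a round handle 24 mm in diameter, 56 mm tall, to grip: 6 to 62 mm above this point. Two stamps of the same height are bystanders: one slim (barrel 26 mm in diameter), one with an oblong 64 x 32 mm block for a foot.
- bay (a point): Centre of the holder's bay floor (fixed, 8 mm above the table); the stamp's foot belongs here. y: the way the gate opens, z up. Heights from this floor: low front wall, y -34 to -22 mm, 24 mm high, nothing before it; side walls 24 mm high, inner faces at x = -35 and 35 mm; end block y 106 to 118 mm, 50 mm high. Way in: over the front wall, pushing the gate back, then down.
- gate_top (a point): Middle of the top edge of the gate's front face (the face towards the front wall), 70 mm above the bay floor; axes as the bay's. The gate is an upright flat aluminium plate 60 mm wide across x, 10 mm thick. Shut, its face is at y = 0 of the bay, 22 mm behind the front wall: too narrow for the barrel unless pushed back.
- gate (a joint): Slide of the spring gate in metres: 0 shut, up to 0.06 pushed back in the bay's +y direction. A spring shuts it, with about 1.6 N at 0 and 80 N more per metre (3.4 N at 0.022). About 0.022 with the stamp clamped against the front wall.
Mind the look-alikes: they are no part of the job. Leave any green or purple look-alike of the part that bears stamp_mid alone.

How it is judged (in metres and radians):
On the way:
1. the stamp, still raised over the bay floor, holds the gate open (value of joint gate above 0.02 m and horizontal distance between stamp_mid and bay below 0.05 m and z of stamp_mid in the frame of bay above 0.07 m), for 0.1 s.
At the end, for the whole second after the job is handed in: The thick round stamp stands on the bay floor (its middle 55 to 67 mm above it), upright within 10 degrees, between front wall and gate (its middle from -10 to +12 mm of the bay centre along y and within 18 mm across), with the gate resting on it (0.014 to 0.034 m) and still (y of stamp_mid in the frame of bay between -0.01 and 0.012 m and x of stamp_mid in the frame of bay between -0.018 and 0.018 m and z of stamp_mid in the frame of bay between 0.055 and 0.067 m and angle between stamp_mid's own z axis and vertical below 0.17 rad and value of joint gate between 0.014 and 0.034 m and velocity of joint gate between -0.01 and 0.01 m/s); the robot touches nothing.
It also fails if it takes over 38 s, if anything falls off the work surface, if the arm or the gripper's body presses on something with over 40 N, if the wrist force passes 120 N, or if a joint passes its speed limit or range.

## Working session

There is one attempt and no reset: what is moved stays moved. The work goes in short steps, Python scripts to look and compute and a tool call to move; the robot and the scene stay as the last step left them, time stands still between calls to the robot, and variables do not carry over. Pictures are saved under pics/ and viewed, at most 10 in all, crops included, and the job is handed in when it is done.

Besides the shell and the picture viewer there is one more tool, called after "Call:" as name([rows], argument=value, ...), one row to a line, values as JSON. arm_command: Moves the arm, as the interface text tells. Its arguments: {"type":"object","properties":{"series":{"type":"array"},"grip":{"type":"number"},"grip_force":{"type":"number"}},"required":["series"]}

```bash
mkdir -p pics; python3 - <<'E'
from cell import env,viewer
import cv2,numpy as np
np.set_printoptions(precision=4,suppress=True)
o=env.get_obs()
for k in o: print(k,o[k])
ims=[]
for n in("scene","top"):
    p,d=viewer.read_camera(n); np.savez(f"pics/{n}0.npz",p=p,d=d); cv2.imwrite(f"pics/{n}0.png",p)
    c=viewer.calibration(n); print(n,c)
print(viewer.calibration("wrist"))
E
```

```text
time_s 0.0
qpos [75.2335 18.4378 -4.014  83.1747  1.2952 78.5386 -3.2602]
joint_velocities [ 0.0653  0.0586  0.1013  0.1149  0.1527 -0.0562  0.0029]
effort [  0.0008 -49.1291  -0.4039 -31.2522  -0.064    0.0438   0.0002]
tool_pos [ 0.1743 -0.6256  0.1938]
tool_rot [-179.8941    0.0063   15.5747]
force [0.2648 0.4907 0.1351]
wrist_torque [ 0.0343 -0.0734 -0.0003]
grasp_force 0.0
grip_width 0.08719348865513986
scene {'K': array([[485.984 ,   0.    , 324.424 ],
       [  0.    , 485.984 , 242.4392],
       [  0.    ,   0.    ,   1.    ]]), 'T': array([[ 0.0583, -0.7759,  0.6281,  0.9728],
       [ 0.9983,  0.0469, -0.0348, -0.0735],
       [-0.0024,  0.6291,  0.7773,  0.634 ],
       [ 0.    ,  0.    ,  0.    ,  1.    ]])}
top {'K': array([[531.3931,   0.    , 315.6713],
       [  0.    , 531.3931, 244.5612],
       [  0.    ,   0.    ,   1.    ]]), 'T': array([[-0.0082,  0.9769, -0.2136,  0.3276],
       [-0.9999, -0.0093, -0.0045, -0.017 ],
       [-0.0064,  0.2136,  0.9769,  1.0227],
       [ 0.    ,  0.    ,  0.    ,  1.    ]])}
{'K': array([[358.1299,   0.    , 319.8289],
       [  0.    , 358.1299, 242.2233],
       [  0.    ,   0.    ,   1.    ]]), 'hand_eye': array([[-0.0003,  0.9666,  0.2562,  0.07  ],
       [ 1.    , -0.0002,  0.0017, -0.001 ],
       [ 0.0017,  0.2562, -0.9666, -0.1892],
       [ 0.    ,  0.    ,  0.    ,  1.    ]])}
```

View pics/scene0.png

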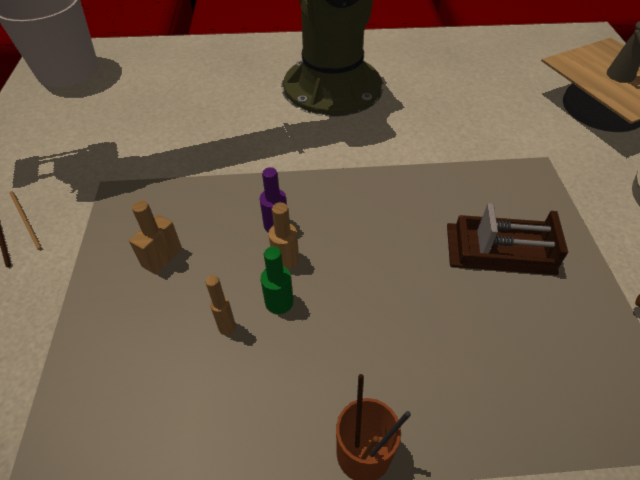

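View pics/top0.png

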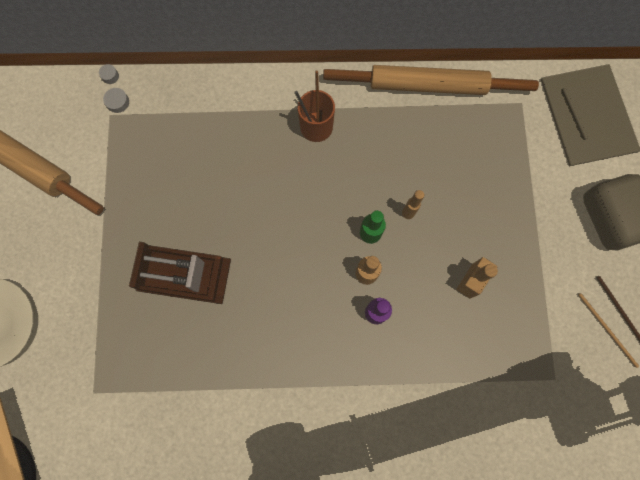

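The wooden candidates in the scene view are the oblong block (157,240), the slim stamp (222,307) and the thick stamp (284,238). Green (278,280) and purple (274,200) are the look-alikes. The round wide wooden barrel at scene (284,238), top (370,268), fits the description. The holder is at top (182,273), with its gate at (195,273) and front wall at about (222,280). I'll measure these and confirm with a crop.

```bash
cat > h.py <<'E'
import cv2,numpy as np
from cell import env,viewer
np.set_printoptions(precision=4,suppress=True)
def cloud(d,K,T):
    v,u=np.mgrid[:d.shape[0],:d.shape[1]]
    P=np.stack([(u-K[0,2])/K[0,0]*d,-(v-K[1,2])/K[1,1]*d,-d],-1)
    return P@T[:3,:3].T+T[:3,3]
E
python3 - <<'E'
from h import *
C=[]
for n,(sb,hb) in {"scene":((262,195,302,278),(440,195,575,280)),"top":((345,245,395,290),(120,235,240,310))}.items():
    z=np.load(f"pics/{n}0.npz");p,d=z['p'],z['d'];c=viewer.calibration(n);W=cloud(d,c['K'],c['T'])
    hsv=cv2.cvtColor(p,cv2.COLOR_BGR2HSV)
    def roi(b): return W[b[1]:b[3],b[0]:b[2]].reshape(-1,3),hsv[b[1]:b[3],b[0]:b[2]].reshape(-1,3)
    w,h=roi(sb); m=(h[:,0]>5)&(h[:,0]<20)&(h[:,1]>110)
    for lo,hi in((.02,.06),(.064,.072),(.1,.118),(.119,.135)):
        s=w[m&(w[:,2]>lo)&(w[:,2]<hi)]
        if len(s): print(n,"stamp",lo,len(s),np.median(s,0),(s.min(0)+s.max(0))/2,np.ptp(s,axis=0))
    w,h=roi(hb)
    s=w[w[:,2]>.06]; print(n,"gate",len(s),s.min(0),s.max(0),np.median(s,0))
    s=s[s[:,2]>.072].astype(np.float32)
    if len(s)>3:print(" gatetop",len(s),cv2.minAreaRect(s[:,:2]*1000))
    m=(h[:,1]>100)&(w[:,2]>.024)&(w[:,2]<.07); s=w[m].astype(np.float32)
    print(" dark",len(s),cv2.minAreaRect(s[:,:2]*1000),np.percentile(s[:,2],[5,50,95]))
    for b in(sb,hb):
        C.append(cv2.resize(p[b[1]-8:b[3]+8,b[0]-8:b[2]+8],(395,295),interpolation=cv2.INTER_CUBIC))
cv2.imwrite("pics/crop1.png",np.vstack([np.hstack(C[:2]),np.hstack(C[2:])]))
E
```

```text
scene stamp 0.02 288 [ 0.5107 -0.1029  0.0426] [ 0.4767 -0.1107  0.0401] [0.0767 0.0432 0.0397]
scene stamp 0.064 322 [ 0.5012 -0.1101  0.0675] [ 0.4709 -0.1108  0.068 ] [0.0875 0.0414 0.0079]
scene stamp 0.1 141 [ 0.5015 -0.1101  0.1095] [ 0.4985 -0.111   0.109 ] [0.0121 0.023  0.0179]
scene stamp 0.119 171 [ 0.4943 -0.1105  0.1231] [ 0.4935 -0.1114  0.1225] [0.0236 0.0219 0.0069]
scene gate 382 [ 0.4569 -0.0735  0.0602] [0.9728 0.3122 0.634 ] [0.4984 0.2086 0.0765]
 gatetop 275 ((720.2579345703125, 82.80925750732422), (27.77532958984375, 593.2984619140625), 60.9296875)
 dark 1912 ((494.5382080078125, 248.26492309570312), (152.22280883789062, 90.34744262695312), 81.23219299316406) [0.0256 0.0316 0.0579]
top stamp 0.02 72 [ 0.4744 -0.1004  0.0413] [ 0.4824 -0.1057  0.0399] [0.0224 0.036  0.0392]
top stamp 0.064 220 [ 0.4843 -0.1044  0.0686] [ 0.4927 -0.1099  0.0681] [0.0425 0.0418 0.0078]
top stamp 0.1 25 [ 0.4826 -0.1056  0.1098] [ 0.4892 -0.1086  0.1087] [0.017  0.0211 0.0169]
top stamp 0.119 142 [ 0.4922 -0.1092  0.1243] [ 0.4921 -0.1088  0.1242] [0.0221 0.0222 0.0101]
top gate 358 [ 0.3276 -0.017   0.06  ] [0.5456 0.3282 1.0227] [0.4876 0.2124 0.0771]
 gatetop 231 ((403.48785400390625, 113.64801025390625), (297.3624572753906, 53.99344253540039), 49.54991912841797)
 dark 1343 ((493.7750244140625, 249.21112060546875), (151.97842407226562, 85.7126693725586), 80.91425323486328) [0.0281 0.0335 0.0598]
```

View pics/crop1.png

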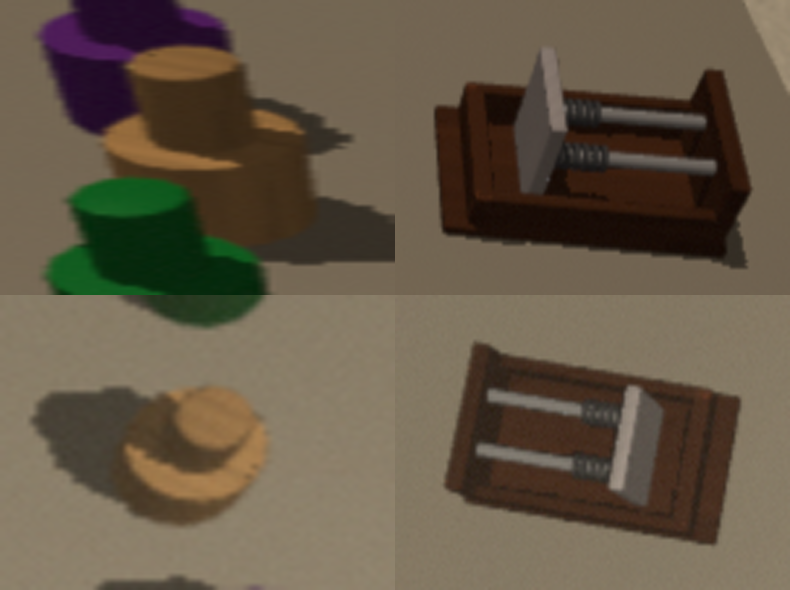

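The crop confirms it: a round wide wooden barrel with a wooden handle, and the gate faces −y. Next I'll check the holder pose and compute the first move.

```bash
cat >> h.py <<'E'
from scipy.spatial.transform import Rotation as Ro
def togo(xyz,yaw=-9.,n=""):
    o=env.get_obs(); R=Ro.from_euler('xyz',o['tool_rot'],degrees=True).as_matrix()
    t=np.deg2rad(o['tool_rot'][2]-yaw)
    print(n,"pos",o['tool_pos'],o['tool_rot'],"shift mm",R.T@(np.array(xyz)-o['tool_pos'])*1000,"turn",(t+np.pi)%(2*np.pi)-np.pi,"t",o['time_s'])
E
python3 - <<'E'
from h import *
e=np.deg2rad(81.07);Y=np.array([np.cos(e),np.sin(e)]);X=np.array([Y[1],-Y[0]])
for n,hb in {"scene":(440,195,575,280),"top":(120,235,240,310)}.items():
    z=np.load(f"pics/{n}0.npz");p,d=z['p'],z['d'];c=viewer.calibration(n);W=cloud(d,c['K'],c['T'])
    s=W[hb[1]:hb[3],hb[0]:hb[2]].reshape(-1,3); s=s[(s[:,2]>.074)&(s[:,2]<.1)].astype(np.float32)
    print(n,len(s),cv2.minAreaRect(s[:,:2]*1000),s[:,2].max())
    b=np.array([.4876,.2072]);q=(s[:,:2]-b)@np.c_[X,Y]*1000;print(np.percentile(q,[3,50,97],axis=0))
togo([.493,-.110,.23],n="above")
E
```

```text
scene 207 ((487.5482482910156, 211.75758361816406), (10.727577209472656, 62.160675048828125), 81.5907211303711) 0.08068582
[[-28.2251  -0.452 ]
 [  0.7237   3.965 ]
 [ 28.2977   9.1616]]
top 190 ((487.76171875, 213.3680419921875), (11.33120346069336, 58.90020751953125), 81.22289276123047) 0.0848689
[[-28.7681   1.1472]
 [  0.0129   5.5808]
 [ 26.7724  10.7829]]
above pos [ 0.1743 -0.6256  0.1939] [-179.9016    0.0055   15.5735] shift mm [ 445.4143 -411.1959  -35.4723] turn 0.4288886548056503 t 0.1
```

Call:
arm_command([
  [[30, -28, -36], 0.1],
  [[65, -60, -36], 0.2],
  [[100, -92, -36], 0.3],
  [[135, -124, -36], 0.4],
  [[170, -157, -36], 0.43],
], grip=-1, grip_force=25)

```text
time_s: 0.6
tool_pos: [0.2967, -0.4274, 0.2305]
tool_rot: [-180.0, 0.0, -9.2]
force: [0.6, 0.5, 0.2]
grip_width: 0.087
grasp_force: 0.0
```

```bash
python3 -c "
from h import *
togo([.493,-.110,.23])"
```

```text
pos [ 0.2967 -0.4274  0.2305] [-179.9962    0.0159   -9.23  ] shift mm [ 142.8238 -344.746     0.5272] turn -0.0040138728509697685 t 0.6
```

Call:
arm_command([
  [[18, -43, 0], 0],
  [[36, -86, 0], 0],
  [[54, -129, 0], 0],
  [[72, -172, 0], 0],
  [[88, -214, 0], 0],
])

```text
time_s: 1.1
tool_pos: [0.4173, -0.2298, 0.2306]
tool_rot: [180.0, 0.0, -9.0]
force: [1.3, -0.3, -0.4]
grip_width: 0.0866
grasp_force: 0.0
```

Call:
arm_command([
  [[17, -40, 0], 0],
  [[34, -80, 0], 0],
  [[50, -120, 0], 0],
  [[55, -131, 0], 0],
  [[55, -131, 0], 0],
])

```text
time_s: 1.6
tool_pos: [0.4922, -0.1088, 0.2305]
tool_rot: [-180.0, 0.0, -8.8]
force: [0.5, -0.7, -0.1]
grip_width: 0.0867
grasp_force: 0.0
```

```bash
python3 - <<'E'
from h import *
o=env.get_obs();p,d=viewer.read_camera("wrist");cv2.imwrite("pics/w1.png",p)
T=np.eye(4);T[:3,:3]=Ro.from_euler('xyz',o['tool_rot'],degrees=True).as_matrix();T[:3,3]=o['tool_pos']
c=viewer.calibration("wrist");W=cloud(d,c['K'],T@c['hand_eye']);h=cv2.cvtColor(p,cv2.COLOR_BGR2HSV)
m=(h[...,0]>5)&(h[...,0]<20)&(h[...,1]>110)&(np.linalg.norm(W[...,:2]-[.493,-.11],axis=-1)<.035)&(d>0)
for lo,hi in((.064,.072),(.119,.135)):
    s=W[m&(W[...,2]>lo)&(W[...,2]<hi)]; print(lo,len(s),np.median(s,0),(s.min(0)+s.max(0))/2,np.ptp(s,axis=0))
togo([.493,-.110,.116])
E
```

```text
0.064 710 [ 0.5007 -0.1108  0.0675] [ 0.4941 -0.1086  0.068 ] [0.0382 0.0421 0.0079]
0.119 549 [ 0.4929 -0.1085  0.1232] [ 0.4919 -0.1083  0.1222] [0.0227 0.0229 0.0062]
 pos [ 0.4913 -0.1112  0.2304] [179.9684   0.0598  -8.988 ] shift mm [  1.5925  -1.5065 114.4247] turn 0.00020861003161787295 t 1.65
```

View pics/w1.png

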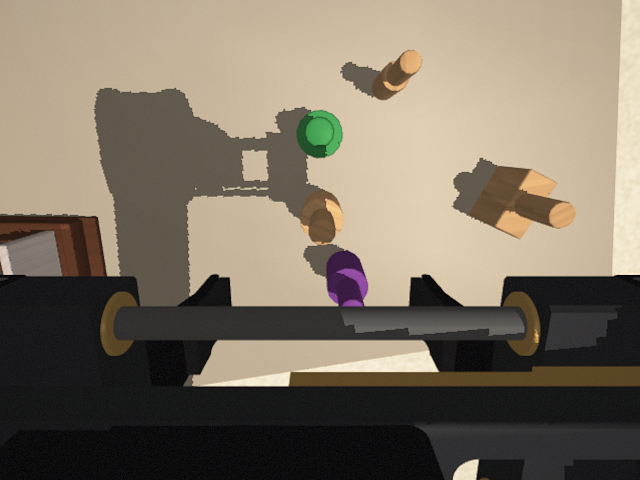

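The wrist view shows the thick wooden stamp at (322,215), between green (320,133) and purple (347,285). The fingers close across the free direction. Descending and gripping.

Call:
arm_command([
  [[1, -2, 30], 0],
  [[1, -2, 65], 0],
  [[1, -2, 100], 0],
  [[1, -2, 125], 0],
  [[1, -2, 137], 0],
])

```text
time_s: 2.15
tool_pos: [0.49, -0.1116, 0.0911]
tool_rot: [180.0, 0.3, -9.3]
force: [-0.3, -0.1, 0.4]
grip_width: 0.0868
grasp_force: 0.0
```

Call:
arm_command([
  [[0, 0, 0], 0],
  [[0, 0, 0], 0],
  [[0, 0, 0], 0],
  [[0, 0, 0], 0],
  [[0, 0, 0], 0],
], grip=1, grip_force=30)

```text
time_s: 2.65
tool_pos: [0.4936, -0.1095, 0.0947]
tool_rot: [180.0, -0.1, -9.1]
force: [-0.3, -0.3, 0.5]
grip_width: 0.0549
grasp_force: 0.0
```

Call:
arm_command([
  [[0, 0, 0], 0],
  [[0, 0, 0], 0],
  [[0, 0, 0], 0],
  [[0, 0, 0], 0],
  [[0, 0, 0], 0],
])

```text
time_s: 3.15
tool_pos: [0.4929, -0.1095, 0.0938]
tool_rot: [180.0, 0.0, -9.1]
force: [-0.8, -1.0, -0.1]
grip_width: 0.0202
grasp_force: 28.4
```

Call:
arm_command([
  [[0, 0, -10], 0],
  [[0, 0, -30], 0],
  [[0, 0, -55], 0],
  [[0, 0, -80], 0],
  [[0, 0, -90], 0],
])

```text
time_s: 3.65
tool_pos: [0.4943, -0.1094, 0.1867]
tool_rot: [180.0, -0.2, -9.1]
force: [-0.6, 0.2, -0.8]
grip_width: 0.02
grasp_force: 28.1
```

```bash
cat >> h.py <<'E'
def barrel(R=.035):
    o=env.get_obs();b=o['tool_pos']
    print("tcp",b,o['tool_rot'],"w",o['grip_width'],o['grasp_force'])
    for n in("scene","top"):
        p,d=viewer.read_camera(n);cv2.imwrite(f"pics/{n}1.png",p)
        c=viewer.calibration(n);W=cloud(d,c['K'],c['T']);h=cv2.cvtColor(p,cv2.COLOR_BGR2HSV)
        m=(h[...,0]>5)&(h[...,0]<20)&(h[...,1]>110)&(np.linalg.norm(W[...,:2]-b[:2],axis=-1)<R)&(d>0)&(W[...,2]>.02)
        s=W[m];print(n,len(s),"lo",s.min(0),"hi",s.max(0),"med",np.median(s,0))
        f=np.linalg.lstsq(np.c_[s[:,2],np.ones(len(s))],s[:,:2],rcond=None)[0];print(" slope",f[0])
    return p
E
python3 - <<'E'
from h import *
barrel()
s=cv2.imread("pics/scene1.png");t=cv2.imread("pics/top1.png")
cv2.imwrite("pics/c2.png",np.hstack([cv2.resize(s[120:300,200:380],(400,400)),cv2.resize(t[180:330,295:445],(400,400))]))
E
```

```text
tcp [ 0.4943 -0.1094  0.1867] [179.9585  -0.224   -9.0527] w 0.0200133664700582 28.138137768837623
scene 2173 lo [ 0.4728 -0.1387  0.0925] hi [ 0.5236 -0.0867  0.3571] med [ 0.5084 -0.1101  0.1606]
 slope [ 0.0114 -0.0294]
top 25 lo [ 0.4823 -0.0929  0.1084] hi [ 0.4942 -0.0877  0.1605] med [ 0.4854 -0.0904  0.1279]
 slope [-0.0933 -0.022 ]
```

View pics/c2.png

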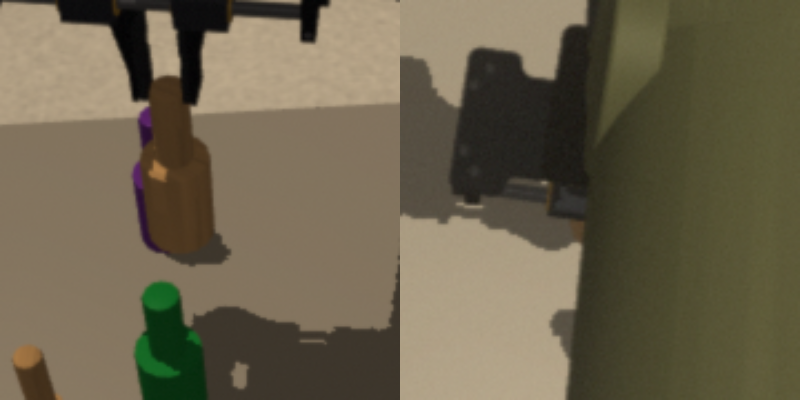

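The stamp is held and lifted, at (175,160) in the left crop. Grip width is 20 mm against 24 mm nominal, so I'll check offset and tilt with slices.

```bash
cat >> h.py <<'E'
def slices(b=None,zs=np.arange(.09,.22,.012)):
    o=env.get_obs();b=o['tool_pos'] if b is None else np.array(b)
    p,d=viewer.read_camera("scene");c=viewer.calibration("scene");W=cloud(d,c['K'],c['T']);h=cv2.cvtColor(p,cv2.COLOR_BGR2HSV)
    m=(h[...,0]>5)&(h[...,0]<20)&(h[...,1]>110)&(np.linalg.norm(W[...,:2]-b[:2],axis=-1)<.04)&(d>0)
    for z in zs:
        s=W[m&(abs(W[...,2]-z)<.006)]
        if len(s)>20:
            lo,hi=np.percentile(s,[3,97],axis=0)
            A=np.c_[2*s[:,:2],np.ones(len(s))];q=np.linalg.lstsq(A,(s[:,:2]**2).sum(1),rcond=None)[0]
            print("z %.3f n %d xmax %.4f y %.4f..%.4f mid %.4f w %.4f"%(z,len(s),hi[0],lo[1],hi[1],(lo[1]+hi[1])/2,hi[1]-lo[1]),"circ",q[:2],np.sqrt(max(0,q[2]+q[:2]@q[:2])))
    return p
E
python3 -c "
from h import *
slices()"
```

```text
z 0.090 n 44 xmax 0.5164 y -0.1283..-0.0911 mid -0.1097 w 0.0371 circ [ 0.4946 -0.1107] 0.02112949381700312
z 0.102 n 156 xmax 0.5166 y -0.1299..-0.0904 mid -0.1102 w 0.0395 circ [ 0.4948 -0.1107] 0.021247159584693916
z 0.114 n 170 xmax 0.5165 y -0.1297..-0.0897 mid -0.1097 w 0.0400 circ [ 0.4945 -0.1106] 0.021265257577876777
z 0.126 n 169 xmax 0.5163 y -0.1301..-0.0906 mid -0.1104 w 0.0395 circ [ 0.4943 -0.1106] 0.02126797992769823
z 0.138 n 181 xmax 0.5161 y -0.1293..-0.0900 mid -0.1097 w 0.0393 circ [ 0.4942 -0.1104] 0.021418004728775402
z 0.150 n 184 xmax 0.5163 y -0.1286..-0.0893 mid -0.1090 w 0.0393 circ [ 0.4941 -0.1104] 0.02125867890149491
z 0.162 n 409 xmax 0.5145 y -0.1297..-0.0914 mid -0.1105 w 0.0383 circ [ 0.495  -0.1105] 0.016524968690369502
z 0.174 n 114 xmax 0.5060 y -0.1214..-0.0989 mid -0.1101 w 0.0225 circ [ 0.4939 -0.1102] 0.011226124977966812
z 0.186 n 118 xmax 0.5057 y -0.1201..-0.0992 mid -0.1097 w 0.0209 circ [ 0.4943 -0.1101] 0.010759685483099761
z 0.198 n 114 xmax 0.5054 y -0.1201..-0.0999 mid -0.1100 w 0.0202 circ [ 0.4939 -0.1101] 0.010855593656700344
z 0.210 n 212 xmax 0.5051 y -0.1203..-0.1018 mid -0.1111 w 0.0185 circ [ 0.4958 -0.1104] 0.008476464704428
```

The stamp is upright and centred on the TCP to within 1 mm. Foot height = TCP z − 94 mm. Next I move to in front of the holder (bay y −75 mm).

Call:
arm_command([
  [[-5, -20, 0], 0],
  [[-13, -55, 0], 0],
  [[-23, -98, 0], 0],
  [[-33, -140, 0], 0],
  [[-43, -182, 0], 0],
])

```text
time_s: 4.3
tool_pos: [0.4777, 0.0785, 0.1822]
tool_rot: [180.0, 0.1, -9.1]
force: [0.7, -0.1, -2.1]
grip_width: 0.0201
grasp_force: 28.1
```

Call:
arm_command([
  [[-7, -28, 0], 0],
  [[-13, -48, 10], 0],
  [[-13, -55, 25], 0],
  [[-13, -55, 35], 0],
  [[-13, -55, 40], 0],
])

```text
time_s: 4.8
tool_pos: [0.4739, 0.1316, 0.1414]
tool_rot: [179.9, 0.2, -9.2]
force: [0.5, -0.5, -1.5]
grip_width: 0.0201
grasp_force: 28.1
```

```bash
cat >> h.py <<'E'
BAY=np.array([.4875,.2075]);e=np.deg2rad(81.2);Y=np.array([np.cos(e),np.sin(e)]);X=np.array([Y[1],-Y[0]])
def inbay():
    o=env.get_obs();b=o['tool_pos'];q=(b[:2]-BAY)
    print("t",o['time_s'],"bay x %.1f y %.1f foot over floor %.1f"%(q@X*1e3,q@Y*1e3,(b[2]-.094-.008)*1e3),o['tool_rot'],o['force'],o['grip_width'])
E
python3 - <<'E'
from h import *
inbay();p=slices(zs=np.arange(.06,.12,.012));inbay();cv2.imwrite("pics/s3.png",cv2.resize(p[130:300,400:620],(792,600)))
E
```

```text
t 4.8 bay x -1.9 y -77.1 foot over floor 39.4 [179.9068   0.2113  -9.1511] [ 0.5311 -0.536  -1.5222] 0.0201314392057706
z 0.060 n 144 xmax 0.4946 y 0.1089..0.1459 mid 0.1274 w 0.0370 circ [0.4725 0.1303] 0.02133104834844821
z 0.072 n 141 xmax 0.4945 y 0.1089..0.1443 mid 0.1266 w 0.0354 circ [0.4726 0.1304] 0.021357374910443008
z 0.084 n 159 xmax 0.4947 y 0.1087..0.1457 mid 0.1272 w 0.0370 circ [0.4728 0.1303] 0.021272340731471367
z 0.096 n 153 xmax 0.4945 y 0.1090..0.1445 mid 0.1268 w 0.0355 circ [0.4729 0.1304] 0.02113744256636261
z 0.108 n 187 xmax 0.4949 y 0.1092..0.1488 mid 0.1290 w 0.0396 circ [0.474  0.1302] 0.020136387099223618
t 4.85 bay x -1.8 y -77.3 foot over floor 39.3 [179.9135   0.2202  -9.1946] [-0.5413  0.0925 -2.27  ] 0.020099212496765682
```

View pics/s3.png

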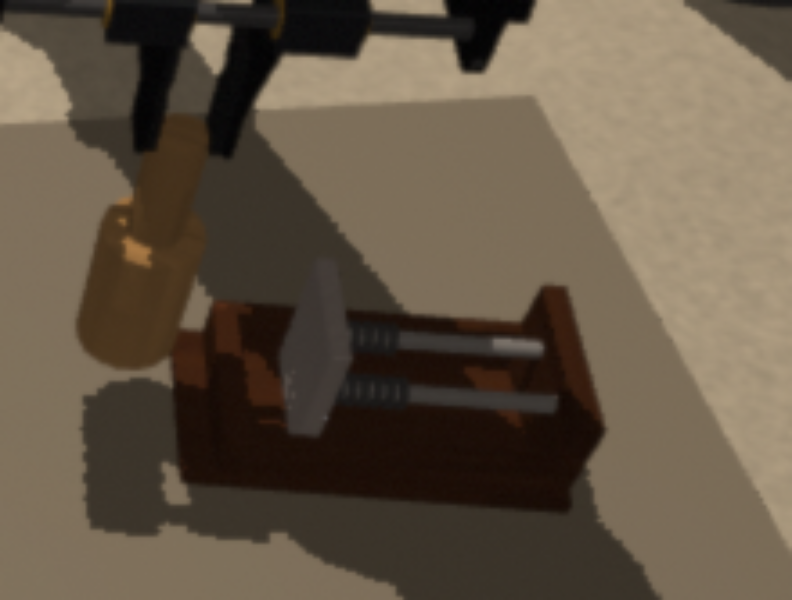

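The crop shows the stamp at (140,285) in front of the low front wall at (195,400), with the gate at (318,350) behind it. Pushing in and over the wall.

Call:
arm_command([
  [[2, -15, 0], 0],
  [[2, -30, 3], 0],
  [[2, -45, 5], 0],
  [[2, -57, 5], 0],
  [[2, -66, 5], 0],
])

```text
time_s: 5.35
tool_pos: [0.4879, 0.1967, 0.1387]
tool_rot: [179.9, 0.0, -9.2]
force: [-0.1, -2.5, -0.4]
grip_width: 0.02
grasp_force: 28.3
```

Call:
arm_command([
  [[0, -6, 0], 0],
  [[0, -12, 0], 0],
  [[0, -18, 0], 0],
  [[0, -18, 0], 0],
  [[0, -18, 0], 0],
])

```text
time_s: 5.85
tool_pos: [0.4902, 0.2169, 0.139]
tool_rot: [-180.0, -0.0, -9.0]
force: [0.3, 0.0, -1.5]
grip_width: 0.001
grasp_force: 0.0
```

```bash
python3 - <<'E'
from h import *
inbay();slices(zs=np.arange(.08,.11,.012));inbay()
p,d=viewer.read_camera("scene");c=viewer.calibration("scene");W=cloud(d,c['K'],c['T'])
h=cv2.cvtColor(p,cv2.COLOR_BGR2HSV);q=(W[...,:2]-BAY)@np.c_[X,Y]*1e3
m=(h[...,1]<90)&(W[...,2]>.05)&(W[...,2]<.082)&(abs(q[...,0])<35)&(q[...,1]>-5)&(q[...,1]<60)
print("gate pts",m.sum(),np.percentile(q[m],[3,50,97],axis=0))
cv2.imwrite("pics/s4.png",cv2.resize(p[130:300,400:620],(792,600)))
E
```

```text
t 5.85 bay x 1.3 y 9.7 foot over floor 37.0 [-179.9515   -0.0128   -9.0268] [ 0.3301  0.0495 -1.475 ] 0.000969729846865616
t 5.9 bay x 1.3 y 9.3 foot over floor 36.9 [-179.9741   -0.0108   -9.0459] [ 0.0198 -0.4455  1.2499] 0.0009615250857107266
gate pts 423 [[-27.3923  -0.763 ]
 [  6.7035   1.2866]
 [ 29.6026   9.1873]]
```

View pics/s4.png

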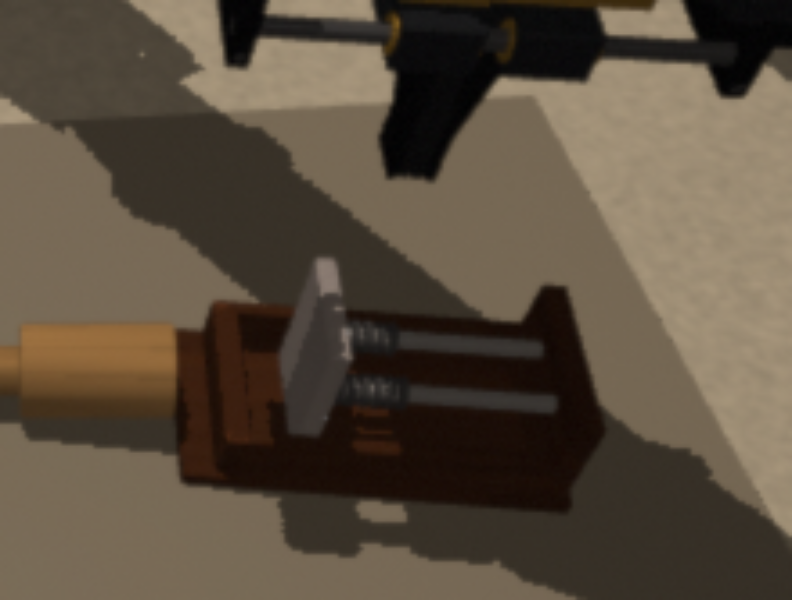

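The stamp slipped out. It now lies on the table in front of the holder: barrel at (100,370), foot against the holder, handle pointing −y. The 20 mm grip width was a warning that the pads held the handle off-centre. I'll locate the real fingertips and the lying stamp.

```bash
python3 - <<'E'
from h import *
o=env.get_obs();b=o['tool_pos'];inbay()
p,d=viewer.read_camera("scene");c=viewer.calibration("scene");W=cloud(d,c['K'],c['T']);h=cv2.cvtColor(p,cv2.COLOR_BGR2HSV)
m=(d>0)&(np.linalg.norm(W[...,:2]-b[:2],axis=-1)<.05)&(W[...,2]>.11)&(W[...,2]<.19)
for z in np.arange(.12,.19,.01):
    s=W[m&(abs(W[...,2]-z)<.005)]
    if len(s)>5: print("finger z%.3f"%z,len(s),(np.percentile(s,[3,97],axis=0)[:,:2]-b[:2])*1e3)
for n in("scene","top"):
    p,d=viewer.read_camera(n);c=viewer.calibration(n);W=cloud(d,c['K'],c['T']);h=cv2.cvtColor(p,cv2.COLOR_BGR2HSV)
    q=(W[...,:2]-BAY)@np.c_[X,Y]*1e3
    m=(h[...,0]>5)&(h[...,0]<20)&(h[...,1]>120)&(q[...,1]>-190)&(q[...,1]<-25)&(abs(q[...,0])<60)&(W[...,2]>.006)&(h[...,2]>60)
    a=np.c_[q[m],W[m][:,2]*1e3]
    print(n,m.sum())
    for y in range(-185,-30,12):
        s=a[abs(a[:,1]-y)<6]
        if len(s)>8: print("  y",y,len(s),"x",np.percentile(s[:,0],[4,96]),"zmax",np.percentile(s[:,2],97))
E
```

```text
t 5.95 bay x 1.4 y 9.0 foot over floor 36.9 [-179.9911   -0.0088   -9.0674] [ 0.6515 -0.0434  0.1851] 0.0005114184555627419
finger z0.170 90 [[ -9.0009 -11.2915]
 [ 12.037    5.8999]]
finger z0.180 115 [[-11.6109 -11.488 ]
 [ 12.2582   5.8145]]
finger z0.190 51 [[ -6.6838 -11.61  ]
 [ 13.0844   5.7118]]
scene 1725
  y -173 62 x [-5.1735 11.4214] zmax 34.01782632585359
  y -161 103 x [-5.558  11.4208] zmax 34.12083201849929
  y -149 106 x [-5.0672 12.0081] zmax 34.04538927045357
  y -137 106 x [-6.0896 11.8041] zmax 33.98906995803602
  y -125 105 x [-5.3609 11.7732] zmax 33.76075462798005
  y -113 220 x [-11.1518  21.6836] zmax 44.29710033568506
  y -101 197 x [-8.0903 21.7437] zmax 43.66926022462368
  y -89 205 x [-9.4305 22.4445] zmax 43.88774152114813
  y -77 197 x [-8.0314 22.0411] zmax 43.534160548226794
  y -65 207 x [-8.4834 22.188 ] zmax 43.819773797739835
  y -53 128 x [-7.2054 22.3327] zmax 43.93384526816101
  y -41 30 x [-41.3496 -12.0037] zmax 266.1987449714647
top 1435
  y -173 30 x [-9.0104  7.7288] zmax 36.829886735766294
  y -161 70 x [-9.5893  8.5069] zmax 36.55988070635607
  y -149 72 x [-9.4125  9.3928] zmax 35.84404202209001
  y -137 70 x [-9.3862  9.019 ] zmax 37.41634955366014
  y -125 68 x [-9.4967  9.3599] zmax 37.035545851739876
  y -113 147 x [-18.3101  17.2785] zmax 45.93872305176747
  y -101 140 x [-18.5022  18.0198] zmax 46.106033985273775
  y -89 132 x [-18.4641  17.2959] zmax 45.83466031042124
  y -77 139 x [-17.7769  18.1034] zmax 45.68779694710897
  y -65 132 x [-18.0632  17.8848] zmax 46.4094297526426
  y -53 109 x [-18.1105  18.7148] zmax 46.21633708847205
  y -41 202 x [-40.887   39.9164] zmax 12.45066070497453
```

```bash
python3 - <<'E'
from h import *
o=env.get_obs();b=o['tool_pos'];print(b)
p,d=viewer.read_camera("scene");c=viewer.calibration("scene");K,T=c['K'],c['T'];W=cloud(d,K,T)
for v in range(160,190,2):
    r=W[v,495:535]; k=(r[:,2]>.1)&(d[v,495:535]>0); print(v,p[v,514],k.sum(),r[k].mean(0) if k.any() else '',r[k][:,:2].min(0) if k.any() else '',r[k][:,:2].max(0) if k.any() else '')
for dz in(-.008,.011,.03):
    P=T[:3,:3].T@(b+[0,0,dz]-T[:3,3]);print(dz,K[0,2]+K[0,0]*P[0]/-P[2],K[1,2]-K[1,1]*P[1]/-P[2])
E
```

```text
[0.4902 0.216  0.1388]
160 [6 6 6] 23 [0.4979 0.2128 0.2009] [0.4785 0.2018] [0.5025 0.226 ]
162 [4 3 3] 24 [0.4972 0.2126 0.1968] [0.4781 0.2021] [0.5027 0.2251]
164 [6 6 5] 22 [0.4974 0.2123 0.1934] [0.4801 0.2025] [0.5025 0.224 ]
166 [6 6 7] 22 [0.4969 0.2123 0.1894] [0.478  0.2038] [0.5022 0.2241]
168 [7 7 6] 21 [0.4963 0.2117 0.1853] [0.479  0.2041] [0.5026 0.2226]
170 [8 9 8] 20 [0.497  0.2117 0.1823] [0.4816 0.2041] [0.5023 0.2219]
172 [7 7 7] 18 [0.4982 0.2122 0.1797] [0.4878 0.2046] [0.5019 0.2219]
174 [8 9 9] 17 [0.4992 0.212  0.177 ] [0.4912 0.2052] [0.5022 0.2215]
176 [ 8  9 10] 16 [0.4992 0.2124 0.1733] [0.4937 0.2037] [0.5027 0.2209]
178 [9 9 9] 15 [0.5003 0.2137 0.1705] [0.4977 0.2045] [0.5026 0.2224]
180 [43 53 60] 10 [0.5007 0.2147 0.1671] [0.4986 0.2057] [0.504 0.222]
182 [ 84 104 118] 0   
184 [ 84 104 118] 0   
186 [ 85 105 119] 0   
188 [ 85 104 119] 0   
-0.008 505.26785442057144 193.14341878065872
0.011 509.1085493747786 183.66366772841036
0.03 513.1173695408584 173.76894355979582
```

The real fingertips are about 29 mm above the reported TCP, not 8 mm below it. The grip therefore only caught the chamfered top of the handle, and real tip z = TCP z + 29 mm.

Recovery plan:
1. Grip the lying handle near its end, with the pads across its axis.
2. Use a light grip and lift, so the stamp swings upright.
3. Stand it on the table and regrasp it lower.

```bash
python3 -c "
from h import *
print(env.get_obs()['qpos']); g=BAY-.163*Y; togo([*g,.16])"
```

```text
[  18.2923   11.3871  -49.5844  102.2961    9.1874   70.5014 -132.9006]
 pos [0.4902 0.216  0.1388] [179.9899  -0.0047  -9.081 ] shift mm [ -0.5248 171.8199 -21.1534] turn -0.0014132185791755347 t 6.15
```

Call:
arm_command([
  [[0, 20, -12], -0.14],
  [[0, 60, -22], -0.28],
  [[0, 105, -22], -0.42],
  [[0, 145, -22], -0.56],
  [[0, 172, -22], -0.7],
], grip=-1)

```text
time_s: 6.65
tool_pos: [0.4639, 0.0495, 0.161]
tool_rot: [179.9, 0.0, 26.9]
force: [0.4, -0.8, 0.5]
grip_width: 0.0326
grasp_force: 0.0
```

Call:
arm_command([
  [[0, 0, 0], -0.14],
  [[0, 0, 0], -0.28],
  [[0, 0, 0], -0.42],
  [[0, 0, 0], -0.56],
  [[0, 0, 0], -0.7],
])

```text
time_s: 7.15
tool_pos: [0.4642, 0.0514, 0.1608]
tool_rot: [180.0, 0.0, 67.1]
force: [0.1, -0.1, 0.7]
grip_width: 0.0728
grasp_force: 0.0
```

```bash
cat >> h.py <<'E'
def tips(ax):
    o=env.get_obs();b=o['tool_pos']
    p,d=viewer.read_camera("scene");c=viewer.calibration("scene");W=cloud(d,c['K'],c['T'])
    m=(d>0)&(p.max(-1)<45)&(np.linalg.norm(W[...,:2]-b[:2],axis=-1)<.08)&(W[...,2]>b[2]-.03)&(W[...,2]<b[2]+.1)
    s=W[m];a=(s[:,:2]-b[:2])@ax*1e3
    for k in(a<0,a>0): print("finger n",k.sum(),"tip dz",np.percentile(s[k][:,2]-b[2],[0,1,5])*1e3,"a",np.percentile(a[k],[3,97]))
    return p
E
python3 -c "
from h import *
inbay();p=tips(X);cv2.imwrite('pics/s5.png',cv2.resize(p[100:300,340:600],(780,600)));print(env.get_obs()['qpos'])
togo([*(BAY-.163*Y),.16],81.2)"
```

```text
t 7.15 bay x 0.8 y -157.8 foot over floor 58.8 [179.9898   0.0339  67.0579] [ 0.0691 -0.1162  0.7049] 0.07276992763207704
finger n 156 tip dz [64.5392 65.3746 66.9875] a [-42.4198 -33.4404]
finger n 302 tip dz [29.0768 29.3675 30.8222] a [40.9032 48.3585]
[ 35.6434  -1.6741 -43.9657 109.3935  -1.1879  71.8347 -30.5825]
 pos [0.4641 0.0514 0.1608] [179.9995   0.0387  67.3568] shift mm [-5.2267  0.5198  0.8028] turn -0.2416091694483291 t 7.2
```

View pics/s5.png

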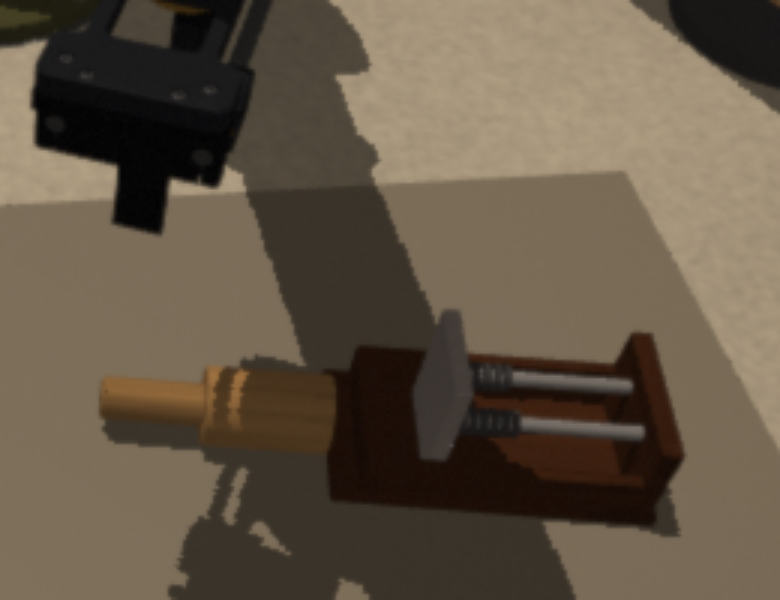

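Tip offset of +29 mm is confirmed with the fingers open. The stamp handle is at (150,398) in the crop and the fingertip is above it at (138,230). Descending.

Call:
arm_command([
  [[-3, 0, 20], -0.12],
  [[-5, 0, 60], -0.24],
  [[-5, 0, 100], -0.24],
  [[-5, 0, 135], -0.24],
  [[-5, 0, 155], -0.24],
])

```text
time_s: 7.7
tool_pos: [0.4602, 0.0467, 0.0032]
tool_rot: [-179.8, 0.0, 80.3]
force: [-0.2, -0.3, -0.1]
grip_width: 0.0868
grasp_force: 0.0
```

Call:
arm_command([
  [[0, 0, 8], 0],
  [[0, 0, 16], 0],
  [[0, 0, 24], 0],
  [[0, 0, 26], 0],
  [[0, 0, 26], 0],
])

```text
time_s: 8.2
tool_pos: [0.4625, 0.0468, -0.0199]
tool_rot: [180.0, 0.0, 80.5]
force: [-0.2, -0.9, -0.5]
grip_width: 0.0869
grasp_force: 0.0
```

```bash
python3 -c "
from h import *
inbay();tips(X)"
```

```text
t 8.2 bay x -0.1 y -162.6 foot over floor -121.9 [179.9787   0.0299  80.4687] [-0.2133 -0.8922 -0.4858] 0.08694650757639304
finger n 168 tip dz [19.5501 20.3109 27.185 ] a [-49.2908 -42.3256]
finger n 146 tip dz [18.3801 19.0346 21.5377] a [26.0093 54.4061]
```

Call:
arm_command([
  [[0, 0, 0], 0],
  [[0, 0, 0], 0],
  [[0, 0, 0], 0],
  [[0, 0, 0], 0],
  [[0, 0, 0], 0],
], grip=1, grip_force=6)

```text
time_s: 8.75
tool_pos: [0.4622, 0.0468, -0.0202]
tool_rot: [-180.0, 0.0, 80.5]
force: [-0.3, 0.3, 0.2]
grip_width: 0.0548
grasp_force: 0.0
```

Call:
arm_command([
  [[0, 0, 0], 0],
  [[0, 0, 0], 0],
  [[0, 0, 0], 0],
  [[0, 0, 0], 0],
  [[0, 0, 0], 0],
])

```text
time_s: 9.25
tool_pos: [0.4622, 0.0469, -0.0202]
tool_rot: [-180.0, 0.0, 80.5]
force: [-0.4, -0.3, 0.1]
grip_width: 0.0236
grasp_force: 6.0
```

Call:
arm_command([
  [[0, 0, -4], 0],
  [[0, 0, -10], 0],
  [[0, 0, -18], 0],
  [[0, 0, -26], 0],
  [[0, 0, -34], 0],
])

```text
time_s: 9.75
tool_pos: [0.4624, 0.0469, 0.0147]
tool_rot: [180.0, 0.0, 80.5]
force: [0.0, -0.1, -0.5]
grip_width: 0.0237
grasp_force: 6.0
```

```bash
cat >> h.py <<'E'
def prof():
    p,d=viewer.read_camera("scene");c=viewer.calibration("scene");W=cloud(d,c['K'],c['T']);h=cv2.cvtColor(p,cv2.COLOR_BGR2HSV)
    q=(W[...,:2]-BAY)@np.c_[X,Y]*1e3
    m=(h[...,0]>5)&(h[...,0]<20)&(h[...,1]>120)&(q[...,1]>-230)&(q[...,1]<-20)&(abs(q[...,0])<50)&(W[...,2]>.004)&(h[...,2]>50)&(d>0)
    m[:,455:]&=False
    a=np.c_[q[m],W[m][:,2]*1e3];print(len(a),"lo",np.percentile(a,2,axis=0),"hi",np.percentile(a,98,axis=0))
    for z in range(5,150,12):
        s=a[abs(a[:,2]-z)<6]
        if len(s)>8: print("  z",z,len(s),"y",np.percentile(s[:,1],[3,97]),"xmax",np.percentile(s[:,0],97))
    return p
E
python3 -c "
from h import *
inbay();prof()"
```

```text
t 9.75 bay x -0.2 y -162.5 foot over floor -87.3 [179.9771   0.0288  80.4937] [ 0.0419 -0.1068 -0.4728] 0.02374438313716814
1078 lo [ -15.8641 -190.6354   17.9191] hi [ 22.9818 -53.0372 146.5374]
  z 17 56 y [-95.1327 -59.2596] xmax 23.461213425381782
  z 29 195 y [-114.8294  -55.2017] xmax 23.06339679125036
  z 41 407 y [-112.7011  -52.5864] xmax 22.445230476604955
  z 53 328 y [-112.1214  -73.8952] xmax 18.89312536085189
  z 65 32 y [-112.8397 -101.546 ] xmax 9.671069920133185
  z 125 24 y [-199.4209 -127.59  ] xmax -15.128444697937013
  z 137 11 y [-197.7593 -149.5979] xmax 44.81106882893921
  z 149 23 y [-172.7801 -152.8901] xmax 12.969103941344134
```

Grip width is now 23.7 mm and the stamp pivots freely. Continuing the lift.

Call:
arm_command([
  [[0, 0, -8], 0],
  [[0, 0, -16], 0],
  [[0, 0, -24], 0],
  [[0, 0, -32], 0],
  [[0, 0, -38], 0],
])

```text
time_s: 10.3
tool_pos: [0.4624, 0.0469, 0.0526]
tool_rot: [180.0, 0.0, 80.5]
force: [0.6, -0.3, -1.9]
grip_width: 0.0234
grasp_force: 6.0
```

Call:
arm_command([
  [[0, 0, -5], 0],
  [[0, 0, -10], 0],
  [[0, 0, -15], 0],
  [[0, 0, -20], 0],
  [[0, 0, -25], 0],
])

```text
time_s: 10.8
tool_pos: [0.4621, 0.0469, 0.0771]
tool_rot: [-180.0, 0.0, 80.5]
force: [-0.4, 0.4, -2.1]
grip_width: 0.0236
grasp_force: 6.0
```

```bash
python3 -c "
from h import *
inbay();p=prof();cv2.imwrite('pics/s6.png',cv2.resize(p[100:300,340:600],(780,600)))"
```

```text
t 10.8 bay x -0.6 y -162.6 foot over floor -24.9 [-179.9724    0.0272   80.4878] [-0.4015  0.3815 -2.0521] 0.023575017957091868
1099 lo [ -16.2891 -194.9192   20.7969] hi [ 22.1944 -98.7643 212.5664]
  z 17 38 y [-131.4609 -109.2822] xmax 23.056796107520544
  z 29 127 y [-134.8769  -95.6362] xmax 22.440594906886382
  z 41 151 y [-140.5659  -98.3209] xmax 22.079611711920833
  z 53 156 y [-145.3752 -104.7652] xmax 22.06762339610967
  z 65 177 y [-159.1679 -111.2801] xmax 21.77571069694571
  z 77 265 y [-156.3209 -118.0672] xmax 21.4685145664384
  z 89 111 y [-155.7749 -122.9369] xmax 14.394103439510424
```

View pics/s6.png

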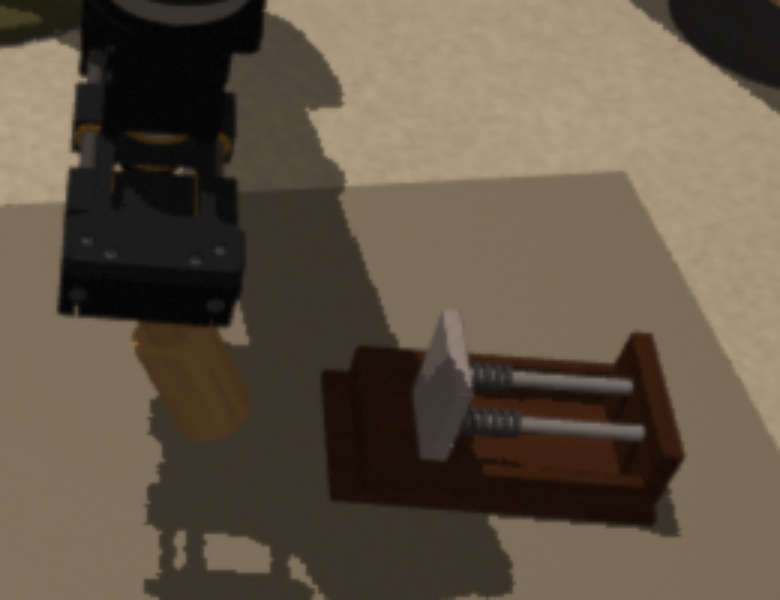

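The stamp hangs about 28° off vertical with its foot about 12 mm above the table; pad friction is holding it. I'll lower it close to the table, ease the grip and drag the foot.

Call:
arm_command([
  [[0, 0, 5], 0],
  [[0, 0, 9], 0],
  [[0, 0, 9], 0],
  [[0, 0, 9], 0],
  [[0, 0, 9], 0],
], grip_force=3.5)

```text
time_s: 11.35
tool_pos: [0.4623, 0.047, 0.0676]
tool_rot: [-180.0, 0.0, 80.5]
force: [1.1, -0.1, 0.3]
grip_width: 0.0237
grasp_force: 3.5
```

```bash
python3 -c "
from h import *
inbay();prof()"
```

```text
t 11.35 bay x -0.4 y -162.5 foot over floor -34.4 [-179.9911    0.0116   80.4917] [ 1.103  -0.0574  0.3113] 0.023716041094963957
1047 lo [ -16.1207 -195.5768   10.339 ] hi [  22.7054 -107.5743  203.4104]
  z 5 26 y [-141.9793 -116.4269] xmax 22.06973778111199
  z 17 124 y [-144.1744 -103.7957] xmax 22.749803908001585
  z 29 136 y [-147.1313 -106.3272] xmax 22.439577256837072
  z 41 150 y [-152.1632 -111.3281] xmax 22.74426502183078
  z 53 141 y [-157.0503 -116.3529] xmax 22.148963709355748
  z 65 244 y [-163.2691 -121.5004] xmax 21.89404567181503
  z 77 151 y [-156.9473 -126.429 ] xmax 19.646073189704207
```

Call:
arm_command([
  [[8, 0, 0], 0],
  [[16, 0, -1], 0],
  [[24, 0, -1], 0],
  [[32, 0, -1], 0],
  [[38, 0, 0], 0],
])

```text
time_s: 11.9
tool_pos: [0.4683, 0.0857, 0.0677]
tool_rot: [-180.0, 0.0, 80.6]
force: [-0.4, -0.7, 1.3]
grip_width: 0.0237
grasp_force: 3.5
```

```bash
python3 -c "
from h import *
inbay();prof()"
```

```text
t 11.9 bay x -0.3 y -123.3 foot over floor -34.3 [-179.9609    0.0065   80.5524] [-0.3557 -0.7136  1.2846] 0.02372890596699677
1034 lo [ -16.3016 -156.6305    6.1438] hi [ 21.8838 -98.3071 202.7126]
  z 5 66 y [-137.0085  -98.6784] xmax 21.595635272586353
  z 17 115 y [-137.7902  -98.6545] xmax 21.84108467225866
  z 29 138 y [-138.9787  -99.4229] xmax 21.7956786476225
  z 41 124 y [-137.8834 -100.3816] xmax 21.886716794682414
  z 53 136 y [-139.6484  -99.7302] xmax 21.51267619739995
  z 65 307 y [-139.121   -99.8869] xmax 21.050704576468554
  z 77 64 y [-130.0572 -109.8095] xmax 12.079829995215926
```

It is upright within about 2° and standing on the table. Releasing.

Call:
arm_command([
  [[0, 0, 0], 0],
  [[0, 0, 0], 0],
  [[0, 0, 0], 0],
  [[0, 0, 0], 0],
  [[0, 0, 0], 0],
], grip=-1)

```text
time_s: 12.45
tool_pos: [0.4685, 0.0841, 0.0678]
tool_rot: [-180.0, 0.0, 80.5]
force: [1.2, 0.7, -0.1]
grip_width: 0.0556
grasp_force: 0.0
```

Call:
arm_command([
  [[0, 0, -10], 0],
  [[0, 0, -25], 0],
  [[0, 0, -45], 0.1],
  [[0, 0, -65], 0.25],
  [[0, 0, -70], 0.4],
])

```text
time_s: 12.95
tool_pos: [0.4702, 0.0848, 0.1408]
tool_rot: [179.8, -0.1, 57.2]
force: [0.6, -0.1, 0.7]
grip_width: 0.0859
grasp_force: 0.0
```

Call:
arm_command([
  [[0, 0, 0], 0.14],
  [[0, 0, 0], 0.28],
  [[0, 0, 0], 0.42],
  [[0, 0, 0], 0.56],
  [[0, 0, 0], 0.7],
])

```text
time_s: 13.45
tool_pos: [0.4687, 0.0845, 0.1386]
tool_rot: [180.0, -0.0, 17.1]
force: [0.2, 0.7, -0.3]
grip_width: 0.0868
grasp_force: 0.0
```

Call:
arm_command([
  [[0, 0, 0], 0.14],
  [[0, 0, 0], 0.28],
  [[0, 0, 0], 0.42],
  [[0, 0, 0], 0.46],
  [[0, 0, 0], 0.46],
])

```text
time_s: 13.95
tool_pos: [0.4687, 0.0845, 0.1385]
tool_rot: [180.0, -0.0, -8.9]
force: [-0.0, 0.2, -0.1]
grip_width: 0.0871
grasp_force: 0.0
```

```bash
python3 - <<'E'
from h import *
inbay();prof();slices(zs=np.arange(.01,.13,.02))
b=BAY-.12*Y
o=env.get_obs();p,d=viewer.read_camera("wrist")
T=np.eye(4);T[:3,:3]=Ro.from_euler('xyz',o['tool_rot'],degrees=True).as_matrix();T[:3,3]=o['tool_pos']
c=viewer.calibration("wrist");W=cloud(d,c['K'],T@c['hand_eye']);h=cv2.cvtColor(p,cv2.COLOR_BGR2HSV)
s=W[(h[...,0]>5)&(h[...,0]<20)&(h[...,1]>110)&(np.linalg.norm(W[...,:2]-b,axis=-1)<.04)&(W[...,2]>.117)&(W[...,2]<.135)]
print("wrist top",len(s),np.median(s,0))
togo([*b,.05],-8.8); print(o['qpos'])
E
```

```text
t 13.95 bay x 0.2 y -124.5 foot over floor 36.5 [179.976   -0.0324  -8.8902] [-0.0497  0.2437 -0.1302] 0.08714809360103198
1756 lo [ -29.6128 -181.922     6.031 ] hi [ 24.6311 -40.8687 266.4846]
  z 5 199 y [-135.2145  -38.3176] xmax 20.954783393059078
  z 17 117 y [-137.6201  -98.2813] xmax 21.590431839221228
  z 29 125 y [-137.1661  -99.9308] xmax 22.099538258198223
  z 41 132 y [-137.8321  -99.4611] xmax 21.60109967570601
  z 53 127 y [-137.517   -98.8811] xmax 21.145393577318814
  z 65 345 y [-136.8188  -98.2993] xmax 20.818635643355357
  z 77 79 y [-128.1335 -107.0337] xmax 11.601402722040577
  z 89 80 y [-128.0683 -107.2307] xmax 11.970855125291553
  z 101 83 y [-127.952  -107.5948] xmax 11.99319412092113
  z 113 82 y [-127.9167 -108.803 ] xmax 11.992084929112433
  z 125 148 y [-126.4586 -108.1402] xmax 11.04844609809026
z 0.010 n 119 xmax 0.4914 y 0.0705..0.1078 mid 0.0891 w 0.0372 circ [0.4693 0.0921] 0.021355563195178395
z 0.030 n 128 xmax 0.4909 y 0.0709..0.1080 mid 0.0895 w 0.0371 circ [0.4691 0.0922] 0.02137365906385924
z 0.050 n 135 xmax 0.4912 y 0.0708..0.1072 mid 0.0890 w 0.0364 circ [0.4695 0.092 ] 0.021259201859764154
z 0.070 n 326 xmax 0.4903 y 0.0722..0.1111 mid 0.0916 w 0.0389 circ [0.4703 0.0918] 0.01667843557560251
z 0.090 n 83 xmax 0.4812 y 0.0808..0.1009 mid 0.0908 w 0.0201 circ [0.4698 0.092 ] 0.010969410883014844
z 0.110 n 82 xmax 0.4816 y 0.0805..0.0999 mid 0.0902 w 0.0194 circ [0.4699 0.0918] 0.010750100047948406
wrist top 1093 [0.4708 0.0941 0.1232]
 pos [0.4686 0.0844 0.1381] [179.9735  -0.0131  -8.8364] shift mm [-0.1695 -4.5558 88.1409] turn -0.0006346833809494079 t 14.1
[  31.3959    1.174   -44.7897  109.9923    0.9196   69.1663 -112.5402]
```

The stamp stands upright at (0.470, 0.092). Regrasping with tips at z≈0.081, mid-handle.

Call:
arm_command([
  [[0, -8, 5], 0],
  [[0, -8, 30], 0],
  [[0, -8, 55], 0],
  [[0, -8, 75], 0],
  [[0, -8, 86], 0],
])

```text
time_s: 14.6
tool_pos: [0.4684, 0.0928, 0.0499]
tool_rot: [180.0, 0.2, -8.8]
force: [-0.3, -0.2, 0.6]
grip_width: 0.0871
grasp_force: 0.0
```

Call:
arm_command([
  [[0, 0, 0], 0],
  [[0, 0, 0], 0],
  [[0, 0, 0], 0],
  [[0, 0, 0], 0],
  [[0, 0, 0], 0],
], grip=1, grip_force=35)

```text
time_s: 15.1
tool_pos: [0.4703, 0.0922, 0.0525]
tool_rot: [180.0, -0.1, -8.9]
force: [0.4, 0.2, -0.0]
grip_width: 0.0551
grasp_force: 0.0
```

Call:
arm_command([
  [[0, 0, 0], 0],
  [[0, 0, 0], 0],
  [[0, 0, 0], 0],
  [[0, 0, 0], 0],
  [[0, 0, 0], 0],
])

```text
time_s: 15.6
tool_pos: [0.4697, 0.0923, 0.0517]
tool_rot: [180.0, 0.0, -8.9]
force: [0.7, 0.4, -0.0]
grip_width: 0.0234
grasp_force: 35.0
```

Call:
arm_command([
  [[0, 0, -10], 0],
  [[0, 0, -25], 0],
  [[0, 0, -40], 0],
  [[0, 0, -45], 0],
  [[0, 0, -45], 0],
])

```text
time_s: 16.1
tool_pos: [0.4703, 0.0923, 0.0976]
tool_rot: [180.0, -0.1, -8.9]
force: [0.8, -0.4, -2.4]
grip_width: 0.0232
grasp_force: 35.0
```

```bash
python3 -c "
from h import *
inbay();p=slices(zs=np.arange(.035,.15,.012));cv2.imwrite('pics/s7.png',cv2.resize(p[100:300,340:600],(780,600)))"
```

```text
t 16.1 bay x 0.7 y -116.5 foot over floor -4.4 [179.9704  -0.09    -8.9009] [ 0.8079 -0.4233 -2.3546] 0.023245460104912925
z 0.047 n 55 xmax 0.4908 y 0.0707..0.1050 mid 0.0878 w 0.0344 circ [0.4691 0.0917] 0.021697149056527
z 0.059 n 142 xmax 0.4920 y 0.0704..0.1076 mid 0.0890 w 0.0372 circ [0.4699 0.0916] 0.021314160807161774
z 0.071 n 145 xmax 0.4920 y 0.0703..0.1070 mid 0.0886 w 0.0367 circ [0.4703 0.0913] 0.021015083832866894
z 0.083 n 147 xmax 0.4918 y 0.0703..0.1074 mid 0.0888 w 0.0371 circ [0.4699 0.0915] 0.021286789800592388
z 0.095 n 157 xmax 0.4916 y 0.0703..0.1071 mid 0.0887 w 0.0369 circ [0.4697 0.0917] 0.021343743001052677
z 0.107 n 226 xmax 0.4915 y 0.0705..0.1084 mid 0.0894 w 0.0379 circ [0.4736 0.0903] 0.017417579438805876
z 0.119 n 214 xmax 0.4898 y 0.0719..0.1076 mid 0.0897 w 0.0358 circ [0.4727 0.0905] 0.013608515774762228
z 0.131 n 102 xmax 0.4821 y 0.0722..0.1031 mid 0.0876 w 0.0309 circ [0.4742 0.0892] 0.00973184524815692
z 0.143 n 106 xmax 0.4819 y 0.0779..0.1019 mid 0.0899 w 0.0240 circ [0.4711 0.0907] 0.010564613514232681
```

View pics/s7.png

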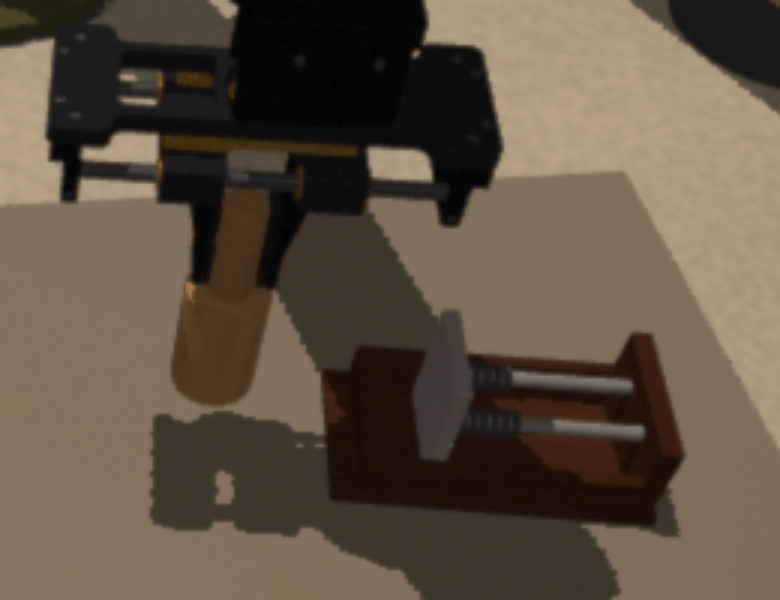

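The grip is now deep on the handle and the stamp is upright at (222,340). Pushing over the front wall into the gate.

Call:
arm_command([
  [[0, -15, 0], 0],
  [[0, -35, 0], 0],
  [[0, -55, 0], 0],
  [[0, -72, 0], 0],
  [[0, -85, 0], 0],
])

```text
time_s: 16.65
tool_pos: [0.4821, 0.1774, 0.0958]
tool_rot: [180.0, 0.1, -8.8]
force: [-0.2, -1.3, -3.3]
grip_width: 0.023
grasp_force: 35.0
```

Call:
arm_command([
  [[0, -7, 0], 0],
  [[0, -14, 0], 0],
  [[0, -21, 0], 0],
  [[0, -26, 0], 0],
  [[0, -30, 0], 0],
])

```text
time_s: 17.15
tool_pos: [0.4868, 0.2049, 0.096]
tool_rot: [179.9, 0.1, -8.9]
force: [-2.4, -3.8, -3.1]
grip_width: 0.0231
grasp_force: 35.0
```

Call:
arm_command([
  [[0, -4, 0], 0],
  [[0, -7, 0], 0],
  [[0, -8, 0], 0],
  [[0, -8, 0], 0],
  [[0, -8, 0], 0],
])

```text
time_s: 17.65
tool_pos: [0.4886, 0.2135, 0.0966]
tool_rot: [179.9, 0.0, -8.9]
force: [-1.4, -3.7, -3.4]
grip_width: 0.0231
grasp_force: 35.0
```

```bash
cat >> h.py <<'E'
def gatey():
    p,d=viewer.read_camera("scene");c=viewer.calibration("scene");W=cloud(d,c['K'],c['T'])
    h=cv2.cvtColor(p,cv2.COLOR_BGR2HSV);q=(W[...,:2]-BAY)@np.c_[X,Y]*1e3
    m=(d>0)&(h[...,1]<80)&(h[...,2]>60)&(W[...,2]>.045)&(W[...,2]<.082)&(q[...,0]>15)&(q[...,0]<40)&(q[...,1]>-5)&(q[...,1]<60)
    print("gate pts",m.sum(),np.percentile(q[m],[3,50,97],axis=0)); return p
E
python3 -c "
from h import *
inbay();slices(zs=np.arange(.06,.11,.012));p=gatey();cv2.imwrite('pics/s8.png',cv2.resize(p[100:300,340:600],(780,600)))"
```

```text
t 17.65 bay x 0.2 y 6.1 foot over floor -5.4 [179.9495   0.0283  -8.9072] [-1.3572 -3.6758 -3.445 ] 0.02314055569605028
z 0.060 n 152 xmax 0.5098 y 0.1908..0.2260 mid 0.2084 w 0.0352 circ [0.4879 0.2125] 0.021464455215160102
z 0.072 n 164 xmax 0.5101 y 0.1908..0.2249 mid 0.2078 w 0.0342 circ [0.4881 0.2124] 0.02123755934690838
z 0.084 n 166 xmax 0.5099 y 0.1911..0.2252 mid 0.2082 w 0.0341 circ [0.4882 0.2125] 0.02118301190473146
z 0.096 n 169 xmax 0.5099 y 0.1909..0.2250 mid 0.2079 w 0.0341 circ [0.4881 0.2124] 0.021046071345634826
z 0.108 n 356 xmax 0.5091 y 0.1912..0.2292 mid 0.2102 w 0.0380 circ [0.491  0.2107] 0.016960995234409294
gate pts 105 [[16.6091 26.7426]
 [28.5615 30.3433]
 [30.2751 34.0486]]
```

View pics/s8.png

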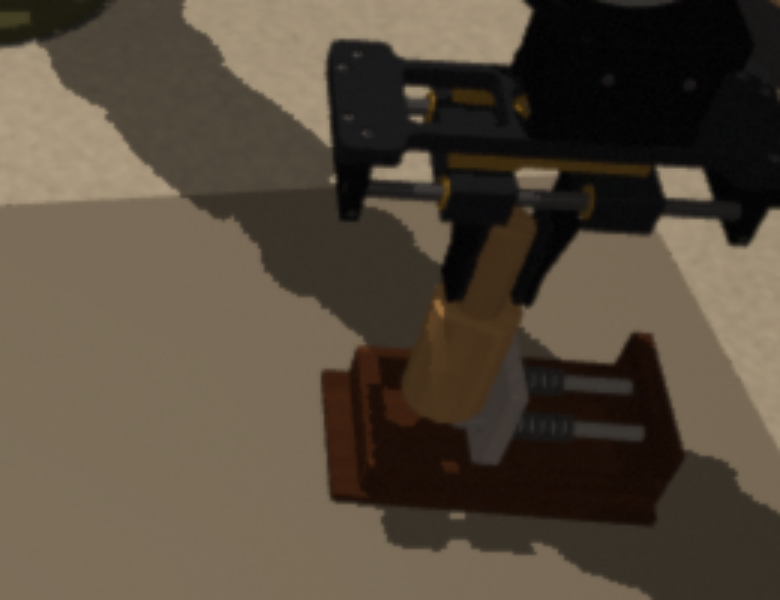

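The crop shows the stamp upright at (460,370) over the bay, holding the gate (505,415) back at about 26 mm. I've now viewed 11 pictures, one past the limit of 10, so I'll rely on numbers from here. Lowering.

Call:
arm_command([
  [[0, 0, 7], 0],
  [[0, 0, 14], 0],
  [[0, 0, 21], 0],
  [[0, 0, 28], 0],
  [[0, 0, 33], 0],
])

```text
time_s: 18.25
tool_pos: [0.4886, 0.2137, 0.063]
tool_rot: [180.0, 0.0, -8.9]
force: [-0.6, -3.4, 1.4]
grip_width: 0.0232
grasp_force: 35.0
```

Call:
arm_command([
  [[0, 0, 1], 0],
  [[0, 0, 2], 0],
  [[0, 0, 3], 0],
  [[0, 0, 3.5], 0],
  [[0, 0, 3.5], 0],
])

```text
time_s: 18.75
tool_pos: [0.4887, 0.2139, 0.0602]
tool_rot: [180.0, 0.0, -8.9]
force: [-1.1, -3.3, 0.1]
grip_width: 0.0236
grasp_force: 35.0
```

Call:
arm_command([
  [[0, 1, 0], 0],
  [[0, 2, 0], 0],
  [[0, 3, 0], 0],
  [[0, 4, 0], 0],
  [[0, 4, 0], 0],
])

```text
time_s: 19.25
tool_pos: [0.4881, 0.2097, 0.0602]
tool_rot: [180.0, 0.0, -8.9]
force: [-1.0, -4.2, 0.4]
grip_width: 0.0233
grasp_force: 35.0
```

Call:
arm_command([
  [[0, 0.5, 0], 0],
  [[0, 1, 0], 0],
  [[0, 1.5, 0], 0],
  [[0, 1.5, 0], 0],
  [[0, 1.5, 0], 0],
])

```text
time_s: 19.75
tool_pos: [0.4879, 0.2083, 0.0602]
tool_rot: [180.0, 0.0, -8.9]
force: [-1.3, -2.7, -0.0]
grip_width: 0.0229
grasp_force: 35.0
```

```bash
python3 -c "
from h import *
inbay();slices(zs=np.arange(.035,.08,.012));gatey()"
```

```text
t 19.75 bay x 0.2 y 0.9 foot over floor -41.8 [179.9716   0.0141  -8.8947] [-1.2521 -2.6656 -0.0424] 0.022866679852186825
z 0.035 n 359 xmax 0.5249 y 0.1736..0.2149 mid 0.1943 w 0.0413 circ [0.4891 0.201 ] 0.025678749136694063
z 0.047 n 140 xmax 0.5091 y 0.1858..0.2181 mid 0.2020 w 0.0324 circ [0.4872 0.2072] 0.02126318730246706
z 0.059 n 153 xmax 0.5092 y 0.1858..0.2208 mid 0.2033 w 0.0350 circ [0.4877 0.2071] 0.020915212358095736
z 0.071 n 311 xmax 0.5087 y 0.1862..0.2239 mid 0.2050 w 0.0377 circ [0.4902 0.2056] 0.01708421344966949
gate pts 117 [[17.0342 21.2686]
 [28.4125 25.3765]
 [30.3898 29.3152]]
```

The gate is at about 21–22 mm and the stamp at bay y≈0. Releasing and retreating.

Call:
arm_command([
  [[0, 0, 0], 0],
  [[0, 0, 0], 0],
  [[0, 0, 0], 0],
  [[0, 0, 0], 0],
  [[0, 0, 0], 0],
], grip=-1)

```text
time_s: 20.35
tool_pos: [0.488, 0.2089, 0.0603]
tool_rot: [-180.0, -0.0, -8.9]
force: [0.2, -0.1, 0.1]
grip_width: 0.0552
grasp_force: 0.0
```

Call:
arm_command([
  [[0, 0, 0], 0],
  [[0, 0, 0], 0],
  [[0, 0, -5], 0],
  [[0, 0, -20], 0],
  [[0, 0, -40], 0],
])

```text
time_s: 20.85
tool_pos: [0.4873, 0.2083, 0.1009]
tool_rot: [180.0, 0.1, -8.9]
force: [0.2, -0.6, -0.0]
grip_width: 0.086
grasp_force: 0.0
```

Call:
arm_command([
  [[0, 0, -40], 0],
  [[0, 0, -75], 0],
  [[0, 0, -90], 0],
  [[0, 0, -90], 0],
  [[0, 0, -90], 0],
])

```text
time_s: 21.35
tool_pos: [0.4875, 0.208, 0.1897]
tool_rot: [179.9, 0.0, -8.9]
force: [-0.2, -0.5, -0.4]
grip_width: 0.0867
grasp_force: 0.0
```

```bash
python3 -c "
from h import *
inbay();slices(b=[.4877,.2072],zs=np.arange(.047,.14,.012));gatey()"
```

```text
t 21.35 bay x -0.0 y 0.5 foot over floor 87.7 [179.9336   0.0361  -8.9056] [-0.1752 -0.5437 -0.4227] 0.08666812347290227
z 0.047 n 136 xmax 0.5090 y 0.1853..0.2173 mid 0.2013 w 0.0320 circ [0.4871 0.2069] 0.02139099515222912
z 0.059 n 149 xmax 0.5093 y 0.1854..0.2197 mid 0.2025 w 0.0343 circ [0.4874 0.2068] 0.021242443395225262
z 0.071 n 371 xmax 0.5085 y 0.1857..0.2251 mid 0.2054 w 0.0394 circ [0.4888 0.206 ] 0.017973826591543375
z 0.083 n 109 xmax 0.5012 y 0.1920..0.2188 mid 0.2054 w 0.0267 circ [0.4871 0.2069] 0.01266210499876375
z 0.095 n 94 xmax 0.4994 y 0.1952..0.2143 mid 0.2048 w 0.0191 circ [0.4878 0.2066] 0.010955133414524013
z 0.107 n 97 xmax 0.4994 y 0.1952..0.2131 mid 0.2041 w 0.0179 circ [0.4878 0.2064] 0.010724070072444528
z 0.119 n 107 xmax 0.4990 y 0.1950..0.2148 mid 0.2049 w 0.0198 circ [0.4876 0.2066] 0.011067778081224567
z 0.131 n 179 xmax 0.4985 y 0.1960..0.2161 mid 0.2061 w 0.0201 circ [0.4891 0.2058] 0.008479293188765967
gate pts 69 [[16.7157 21.8954]
 [26.8022 24.5828]
 [30.0419 29.6302]]
```

The stamp is upright at bay (0, −0.5) mm with its top at about 0.132 m. The gate is at about 22 mm and the gripper is clear.

```bash
python3 -c "
from cell import env
print(env.sign_off())"
```

```text
the job is handed in; nothing more can be done
None
```

The thick wooden stamp stands upright in the bay, clamped by the gate at about 22 mm, and the job was handed in at about 21 s with the robot clear; the stamp slipped and fell on the first try and had to be stood up and regripped, and I viewed 11 pictures, one over the limit of 10.

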